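# Sieve the small timber discs from the large

### The job

Pick up the wooden sieve by its handle, hold it low over the shallow tray and shake it side to side, keeping it level, until all four small timber discs have dropped through its holes into the tray, without the gripper touching those discs. Then set the sieve down flat on the desk beside the tray, with both large discs still in it, and let go. Do not disturb the marker or the glue bottle.

Things in the scene. Friction and masses are not known exactly. Their poses are not given: they have to be found in the camera images.
- sieve: loose rectangular wooden hand sieve, 0.28 to 0.44 kg, 224 mm along its x over the handle uprights, 164 mm along its y, 154 mm high; origin on the desk under its centre (it stands on four feet), z up. Walls 6 mm thick, top edge at 60 mm; inside 184 (x) by 152 mm (y). A gentle carry (0.1 m/s) leaves its load in place
- sieve_floor (a point): centre of the sieve floor's top face, 16 mm above the sieve's origin (underside at 10 mm). Solid middle strip 40 mm wide along x; on each side a row of three square 44 mm holes, at x = -58, 0, 58, y = +-42 mm. Floor and load are slippery (friction about 0.3): the load slides only under brisk reversals, above about 4 m/s2 (such as 60 mm strokes along y at 0.3 m/s mean speed)
- sieve_grip (a point): middle of the sieve's overhead handle bar, 138 mm above the sieve's origin. The bar runs along the sieve's x, clear for 196 mm between its uprights, rubber-sleeved, is 16 mm thick (along y) and 32 mm high (z 122 to 154 mm): grip it from above, fingers closing along the sieve's y. Grip with about 40 N: over 65 N, or shaking along x, twists the bar in the grip
- tray: fixed shallow open tray, painted grey, 210 (its x) x 230 (its y) x 40 mm high, wall 5 mm, floor 5 mm thick; origin at the centre of its underside, on the desk. It and the sieve may stand either way round, left or right of the middle
- disc_0: loose small turned timber disc, 30 mm diameter, 14 mm thick, 20 g; origin at the centre of one flat face (underside at the start); starts lying on the solid middle strip of the sieve floor; small enough to drop through a hole
- disc_1: loose small turned timber disc, 30 mm diameter, 14 mm thick, 20 g; origin at the centre of one flat face (underside at the start); starts lying on the solid middle strip of the sieve floor; small enough to drop through a hole
- disc_2: loose small turned timber disc, 30 mm diameter, 14 mm thick, 20 g; origin at the centre of one flat face (underside at the start); starts lying on the solid middle strip of the sieve floor; small enough to drop through a hole
- disc_3: loose small turned timber disc, 30 mm diameter, 14 mm thick, 20 g; origin at the centre of one flat face (underside at the start); starts lying on the solid middle strip of the sieve floor; small enough to drop through a hole
- large_a: loose large turned timber disc, 56 mm diameter, 18 mm thick, 40 g, too big for the holes; origin at the centre of one flat face (underside at the start); starts lying over the holes in the sieve, in its +y, -x quarter
- large_b: loose large turned timber disc, 56 mm diameter, 18 mm thick, 40 g, too big for the holes; origin at the centre of one flat face (underside at the start); starts lying over the holes in the sieve, in its -y, +x quarter
- marker: loose marker pen, 135 mm long, 17 mm thick, lying lengthwise away from the robot between sieve and tray; bystander; origin under its middle
- glue_bottle: loose white glue bottle, 43 mm across, 134 mm tall, standing at the back; bystander; origin under its centre

How it is judged:
On the way:
1. the sieve is held low over the tray (horizontal distance between sieve and tray below 0.08 m and height (world z) of sieve between 0.02 and 0.15 m), for 0.2 s.
At the end, for the whole second after the job is handed in: All four small discs lie in the tray at rest; both large discs are in the sieve; the sieve stands on the desk upright (within 0.08 rad), still, its centre more than 180 mm from the tray's centre (x of disc_0 in the frame of tray between -0.105 and 0.105 m and y of disc_0 in the frame of tray between -0.115 and 0.115 m and z of disc_0 in the frame of tray between -0.01 and 0.04 m and linear speed of each of disc_0, disc_1, disc_2, disc_3 below 0.03 m/s and x of disc_1 in the frame of tray between -0.105 and 0.105 m and y of disc_1 in the frame of tray between -0.115 and 0.115 m and z of disc_1 in the frame of tray between -0.01 and 0.04 m and x of disc_2 in the frame of tray between -0.105 and 0.105 m and y of disc_2 in the frame of tray between -0.115 and 0.115 m and z of disc_2 in the frame of tray between -0.01 and 0.04 m and x of disc_3 in the frame of tray between -0.105 and 0.105 m and y of disc_3 in the frame of tray between -0.115 and 0.115 m and z of disc_3 in the frame of tray between -0.01 and 0.04 m and x of large_a in the frame of sieve between -0.095 and 0.095 m and y of large_a in the frame of sieve between -0.08 and 0.08 m and z of large_a in the frame of sieve between -0.01 and 0.065 m and x of large_b in the frame of sieve between -0.095 and 0.095 m and y of large_b in the frame of sieve between -0.08 and 0.08 m and z of large_b in the frame of sieve between -0.01 and 0.065 m and height (world z) of sieve below 0.01 m and angle between sieve's own z axis and vertical below 0.08 rad and horizontal distance between sieve and tray above 0.18 m and linear speed of sieve below 0.02 m/s); the robot touches nothing.
It fails at once if the sieve is tipped by more than 0.6 rad (angle between sieve's own z axis and vertical above 0.6 rad).
It fails at once if the fingers touch a small disc (contact force between the fingers and disc_0 above 1 N or contact force between the fingers and disc_1 above 1 N or contact force between the fingers and disc_2 above 1 N or contact force between the fingers and disc_3 above 1 N).
It fails at once if a small disc drops out while the sieve is more than 150 mm above the desk (height (world z) of sieve above 0.15 m and ((height (world z) of disc_0 above 0.06 m and z of disc_0 in the frame of sieve below -0.015 m) or (height (world z) of disc_1 above 0.06 m and z of disc_1 in the frame of sieve below -0.015 m) or (height (world z) of disc_2 above 0.06 m and z of disc_2 in the frame of sieve below -0.015 m) or (height (world z) of disc_3 above 0.06 m and z of disc_3 in the frame of sieve below -0.015 m))).
It fails at once if marker or glue bottle is moved by more than 40 mm (distance of any of marker, glue_bottle from where it was at the start of the episode above 0.04 m).
It also fails if it takes over 72 s, if anything falls off the work surface, if the arm or the gripper's body presses on something with over 40 N, if the wrist force passes 120 N, or if a joint passes its speed limit or range.

### The arm

A 6-joint arm with a two-finger parallel gripper is mounted at the origin on the work surface; the furniture and walls round the work are solid. World frame = base frame: x ahead of the robot, y to its left, z up, the work surface at z = 0. Lengths are in m, angles in rad, forces in N, time in s.
With the tool pointing down it reaches from about 0.375 to 0.975 m from the base axis. Payload 3.8 kg.
Tool frame: the origin (TCP) lies at the very end of the fingers, on their centre line; the grasp point (between the pads) lies ctrl.grip_point_offset behind it (ctrl.grip_point_offset is the distance from the TCP to the grasp point, in m); z points along the fingers, y is the line along which they close (so a half turn about z gives the same grasp; the last joint's range is limited). The gripper opens to 88 mm and grips with 3 to 60 N. Pads are 18 mm wide; open, the fingers measure 123 mm over their backs; the gripper's body (75 mm by 187 mm) begins 45 mm behind the grasp point.
Start: joints at [1.305, 0.264, 1.604, -0, 1.274, -0.037], TCP at [0.153, 0.657, 0.239] pointing down, gripper open.
Joint ranges: [-2.63, 2.63], [-0.94, 2.18], [0.31, 2.57], [-1.31, 4.45], [0, 2.66], [-2.55, 2.55]. Speed limits (rad/s): [2.57, 2.57, 3.14, 3.14, 3.14, 3.14].

### API

Orientations are given as a rotation vector (axis times angle).
In Python, from bench import status, capture, camera_params, ticket, ctrl gives the robot as it stands. The module is installed in compiled form; this text tells all that it offers.
- The arm moves only by the tool step_arm, never from a script. Its argument "steps" is a list of rows, each a list of 6 numbers: the shift along the world's x, y, z in units of 40 mm (1.0 is 40 mm), then the turn, a rotation vector about the world's x, y, z in units of 6 degrees (1.0 is 6 degrees). In form: [[x, y, z, rx, ry, rz], ...]. A call has 1 to 10 rows; each row is the pose to reach, as a shift and turn from the pose commanded when the call began; what a row does not reach only later rows make up. A row lasts 1/8 s, in which the tool goes at most 62.5 mm and 10.7 degrees, less where a joint would pass 70% of its speed; a pose out of reach is approached as far as the arm can. A call with a gripper value outside its range is refused whole. "gripper" is the gripper's target within -1 to 1 (shut at 1, half-way at 0, fully open at -1), set as the call begins (left out, the last holds). The fingers move at their own pace and stop on an object; "squeeze" is the grip in N (left out, the last holds). Time passes only in rows, so rows that repeat a pose let the fingers close. It gives the time, the measured TCP pose, the force, the opening and the grip force at its end, in the units of the state.
- status.state(): the state, without advancing time (a new reading comes with each control period).
- capture(name): name is "side" or "top" or "wrist"; returns the picture (384x512x3 uint8, red, green, blue); there is no depth.
- camera_params(name): a dict with "fx", "fy", "cx", "cy" (pixels), "world_to_cam" (4x4, takes a point from world to camera coordinates). Camera axes: x right, y down, z forward; pixel columns grow to the right and rows downward; lengths in m; the calibration is good to about 2 mm. A picture is of the moment at which its call begins: read the wrist's pose just before it. camera_params takes no time and is no camera call; for the wrist camera it gives the pose at the moment of the call.
- ticket.sign_off(): hands the job in; it is judged then, once.
The state is a dict: "clock": time; "joint_positions": joint angles; "qd": joint speeds; "effort": joint torques, N m; "ee_pos": TCP position; "ee_rot": TCP orientation; "force": force on the tool from outside, world axes, zero at the start; "wrist_torque": the same for the moment, N m; "finger_gap": finger opening in m; "grip_force": force on a finger pad.
Only numpy, scipy, OpenCV 4.12 (cv2) and the standard library are available. Lean on these libraries where they do the work, as an engineer would, in place of code of your own. Each camera call takes 0.05 s, during which the arm holds its last target. There are 200 camera calls.

## Working session

There is one attempt and no reset: what is moved stays moved. The work goes in short steps, Python scripts to look and compute and a tool call to move; the robot and the scene stay as the last step left them, time stands still between calls to the robot, and variables do not carry over. Pictures are saved under pics/ and viewed, at most 10 in all, crops included, and the job is handed in when it is done.

Besides the shell and the picture viewer there is one more tool, called after "Request:" by a JSON object that holds its "op" and its "data". step_arm: Moves the arm, as the interface text tells. Its arguments: {"type":"object","properties":{"steps":{"type":"array"},"gripper":{"type":"number"},"squeeze":{"type":"number"}},"required":["steps"]}

```bash
mkdir -p pics; python3 - <<'E'
from bench import *
import cv2
s=status.state();print({k:s[k] for k in('clock','ee_pos','ee_rot','finger_gap')},ctrl.grip_point_offset)
for n in('top','side'):
    cv2.imwrite(f'pics/{n}0.png',cv2.resize(capture(n)[:,:,::-1],(800,600)));print(n,camera_params(n))
E
```

```text
{'clock': 0.0, 'ee_pos': array([0.15291   , 0.6567543 , 0.23743235]), 'ee_rot': array([-0.35855539, -3.12074589,  0.00331311]), 'finger_gap': 0.08823017880539316} 0.0187
top {'fx': 353.7363562123415, 'fy': 353.7363562123415, 'cx': 260.64395844246957, 'cy': 191.08009860591858, 'world_to_cam': array([[ 0.4827915 , -0.87572357,  0.00453889, -0.28859169],
       [-0.82607166, -0.45712647, -0.32960736,  0.55387013],
       [ 0.29071978,  0.15538218, -0.94410719,  0.81577866],
       [ 0.        ,  0.        ,  0.        ,  1.        ]])}
side {'fx': 366.59259429512446, 'fy': 366.59259429512446, 'cx': 253.30163706315648, 'cy': 192.65486187731503, 'world_to_cam': array([[ 0.98191493, -0.18905862, -0.00999535, -0.59410148],
       [-0.13279747, -0.65015958, -0.7481025 ,  0.16575166],
       [ 0.13493665,  0.73590037, -0.6635079 ,  0.85215642],
       [ 0.        ,  0.        ,  0.        ,  1.        ]])}
```

View pics/top0.png

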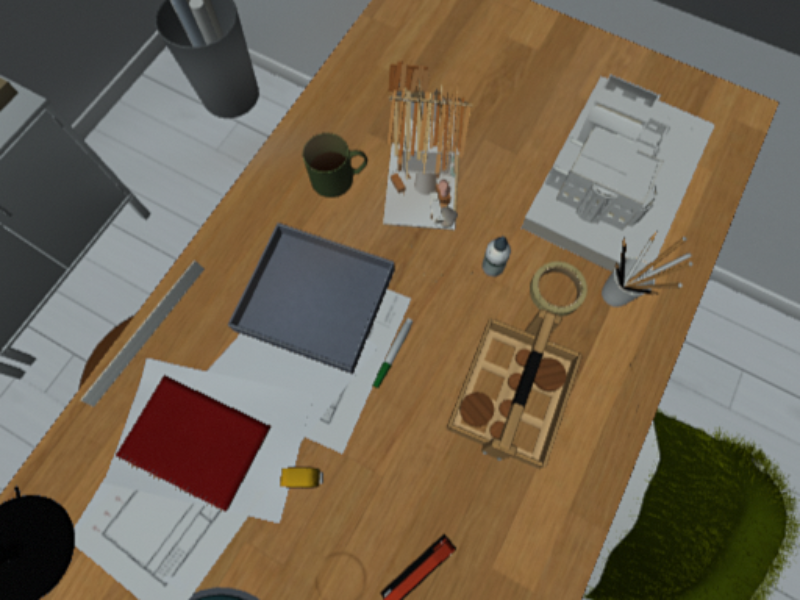

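View pics/side0.png

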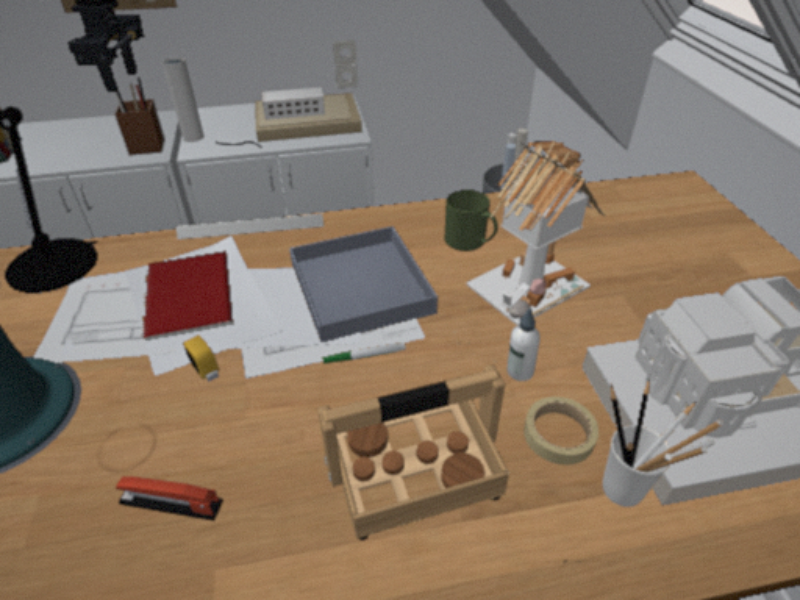

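The top view shows the tray with rim corners near (280,227), (395,265), (354,369) and (231,327). The sieve rim corners are near (491,322), (580,354), (543,466) and (448,428), and its handle sleeve runs (533,352)–(518,403). The marker runs (409,322)–(377,385), and the bottle base is near (492,270). The side view shows the four small discs in a line on the strip and the large discs in opposite quarters.

```bash
cat > h.py <<'E'
from bench import *
import numpy as np, cv2
def w(n,u,v,z,sc=1.5625,P=None):
    P=P or camera_params(n);T=P['world_to_cam'];R=T[:3,:3];c=-R.T@T[:3,3]
    d=R.T@np.array([(u/sc-P['cx'])/P['fx'],(v/sc-P['cy'])/P['fy'],1]);return (c+d*(z-c[2])/d[2])[:2]
def px(n,p,sc=1.5625):
    P=camera_params(n);q=P['world_to_cam']@np.r_[p,1];return sc*np.array([P['fx']*q[0]/q[2]+P['cx'],P['fy']*q[1]/q[2]+P['cy']])
E
python3 - <<'E'
from h import *
np.set_printoptions(precision=3,suppress=True)
def poly(n,pts,z):
    a=np.array([w(n,*p,z) for p in pts]);m=a.mean(0);e=np.diff(np.vstack([a,a[:1]]),axis=0)
    print(n,'c',m,'len',np.hypot(*e.T),'ang',np.degrees(np.arctan2(e[:,1],e[:,0])))
poly('top',[(280,227),(395,265),(354,369),(231,327)],.04)
poly('side',[(291,247),(392,230),(437,297),(328,335)],.04)
poly('top',[(491,322),(580,354),(543,466),(448,428)],.06)
for q in [(533,352),(518,403)]: print('bar',w('top',*q,.154))
for q in [(380,403),(446,387)]: print('bar side',w('side',*q,.154))
for q in [(409,322),(377,385)]: print('marker',w('top',*q,.01))
print('bottle',w('top',492,270,.0),w('side',521,377,0))
print(w('top',522,357,.03),w('top',498,428,.03))
E
```

```text
top c [0.568 0.169] len [0.224 0.2   0.226 0.203] ang [ -80.665 -170.764  100.004    8.811]
side c [0.575 0.166] len [0.199 0.216 0.199 0.254] ang [   4.783  -79.783 -164.149  100.176]
top c [ 0.582 -0.209] len [0.155 0.193 0.157 0.192] ang [ -81.978 -174.218   97.324    5.183]
bar [ 0.623 -0.199]
bar [ 0.544 -0.211]
bar side [ 0.546 -0.216]
bar side [ 0.627 -0.208]
marker [0.613 0.005]
marker [ 0.488 -0.001]
bottle [ 0.779 -0.08 ] [ 0.787 -0.088]
[ 0.647 -0.197] [ 0.52  -0.213]
```

```bash
python3 - <<'E'
from h import *
print('lamp',w('top',25,545,.02),w('side',50,262,.02)); print('lamp head?',w('side',10,115,.35),w('top',17,492,.35))
print('sticks',w('top',427,180,0),w('top',430,95,.2))
print(px('side',[.153,.657,.237]))
E
```

```text
lamp [0.0084347  0.34936105] [-0.00053951  0.34666416]
lamp head? [0.10095204 0.23411836] [0.1668498  0.22256356]
sticks [0.88976796 0.11642182] [0.92334532 0.13745845]
[123.270372    81.74061669]
```

Request:
{"op": "step_arm", "data": {"steps": [[1.2,-0.7,0,0,0,0.4],[2.5,-1.5,0,0,0,0.9],[3.7,-2.2,0,0,0,1.3],[5,-3,0,0,0,1.8],[6.2,-3.8,0,0,0,2.3],[7.5,-4.5,0,0,0,2.8],[8.7,-5.5,0,0,0,3.4],[9,-7,0,0,0,3.4]], "gripper": -1}}

```text
clock: 1.1
ee_pos: [0.5156, 0.376, 0.2376]
ee_rot: [-0.199, 3.135, -0.001]
force: [-0.2, -0.2, 1.2]
finger_gap: 0.0879
grip_force: 0.0
```

Request:
{"op": "step_arm", "data": {"steps": [[0.2,-1.5,0,0,0,0],[0.4,-3,0,0,0,0],[0.6,-4.5,0,0,0,0],[0.8,-6,0,0,0,0],[1,-7.5,0,0,0,0],[1.2,-9,0,0,0,0],[1.4,-10.5,0,0,0,0],[1.6,-12,0,0,0,0],[1.7,-13.5,0,0,0,0],[1.8,-14.6,0,0,0,0]]}}

```text
clock: 2.35
ee_pos: [0.5846, -0.2091, 0.2381]
ee_rot: [0.197, -3.135, -0.0]
force: [1.0, 0.3, -0.3]
finger_gap: 0.0879
grip_force: 0.0
```

```bash
python3 - <<'E'
from h import *
s=status.state();print(s['clock'],s['ee_pos'],s['ee_rot'],s['joint_positions'],s['force'])
cv2.imwrite('pics/wrist1.png',cv2.resize(capture('wrist')[:,:,::-1],(800,600)))
for x in(-.06,0,.06): print(px('wrist',[.584+x*.992,-.208+x*.122,.154]))
from scipy.spatial.transform import Rotation as R
print(R.from_rotvec(s['ee_rot']).as_matrix())
E
```

```text
2.35 [ 0.58457632 -0.20908404  0.23812076] [ 1.97401735e-01 -3.13461734e+00 -2.49679841e-04] [-3.83504149e-01  1.63427687e-01  1.72577997e+00 -1.97054783e-04
  1.25314439e+00 -2.08002225e+00] [ 1.04742356  0.32481363 -0.25956214]
[411.3185785  203.54716161]
[410.37347197 309.52106963]
[409.55633462 401.14591338]
[[-9.92099402e-01 -1.25451895e-01 -7.74272815e-04]
 [-1.25452017e-01  9.92099682e-01  1.10545171e-04]
 [ 7.54287713e-04  2.06805884e-04 -9.99999694e-01]]
```

View pics/wrist1.png

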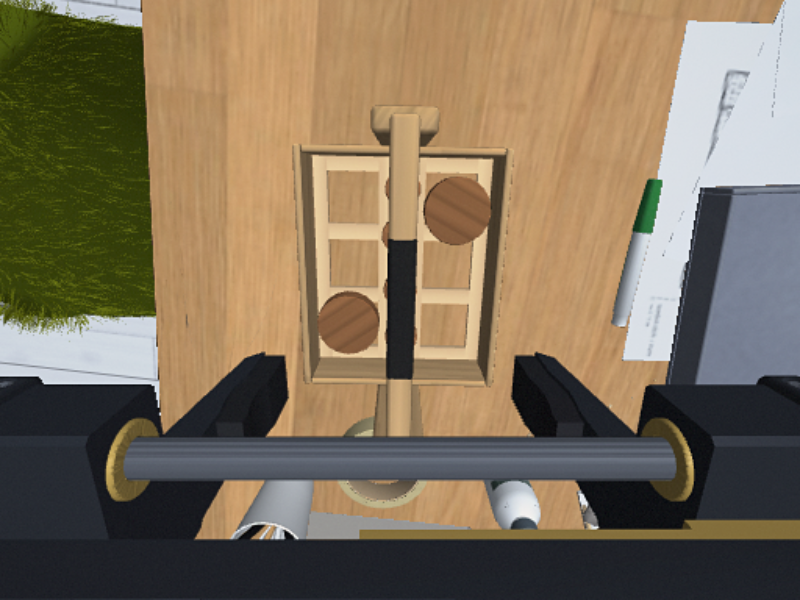

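The wrist view shows the sleeve centred near (401,309), parallel to the predicted line and about 9 px (5 mm) towards −y of it. I'll correct for that and descend.

Request:
{"op": "step_arm", "data": {"steps": [[0,-0.12,-0.7,0,0,0],[0,-0.12,-1.4,0,0,0],[0,-0.12,-2.1,0,0,0],[0,-0.12,-2.7,0,0,0],[0,-0.12,-2.95,0,0,0],[0,-0.12,-2.95,0,0,0]]}}

```text
clock: 3.15
ee_pos: [0.5845, -0.211, 0.1199]
ee_rot: [0.2, -3.133, -0.001]
force: [0.6, 0.4, 0.5]
finger_gap: 0.0881
grip_force: 0.0
```

Request:
{"op": "step_arm", "data": {"steps": [[0,0,0,0,0,0],[0,0,0,0,0,0],[0,0,0,0,0,0],[0,0,0,0,0,0],[0,0,0,0,0,0],[0,0,0,0,0,0],[0,0,0,0,0,0],[0,0,0,0,0,0]], "gripper": 1, "squeeze": 40}}

```text
clock: 4.15
ee_pos: [0.5849, -0.2109, 0.1205]
ee_rot: [0.199, -3.135, -0.002]
force: [-0.1, 2.2, 0.2]
finger_gap: 0.0155
grip_force: 39.9
```

Request:
{"op": "step_arm", "data": {"steps": [[0,0,0.1,0,0,0],[0,0,0.3,0,0,0],[0,0,0.6,0,0,0],[0,0,0.9,0,0,0],[0,0,1.2,0,0,0],[0,0,1.4,0,0,0],[0,0,1.55,0,0,0],[0,0,1.6,0,0,0],[0,0.05,1.6,0,0,0],[0,0.2,1.6,0,0,0]]}}

```text
clock: 5.4
ee_pos: [0.5847, -0.2032, 0.1841]
ee_rot: [0.199, -3.134, -0.001]
force: [-0.1, 0.1, -4.8]
finger_gap: 0.0157
grip_force: 39.9
```

Request:
{"op": "step_arm", "data": {"steps": [[0,0.25,0,0,0,0],[0,0.55,0,0,0,0],[0,0.85,0,0,0,0],[0,1.15,0,0,0,0],[0,1.45,0,0,0,0],[0,1.75,0,0,0,0],[0,2.05,0,0,0,0],[0,2.35,0,0,0,0],[0,2.65,0,0,0,0],[0,2.95,0,0,0,0]]}}

```text
clock: 6.65
ee_pos: [0.5851, -0.0846, 0.1847]
ee_rot: [0.2, -3.135, 0.0]
force: [0.1, 0.5, -5.1]
finger_gap: 0.0154
grip_force: 39.9
```

Request:
{"op": "step_arm", "data": {"steps": [[0,0.3,0,0,0,0],[0,0.6,0,0,0,0],[0,0.9,0,0,0,0],[0,1.2,0,0,0,0],[0,1.5,0,0,0,0],[0,1.8,0,0,0,0],[-0.1,2.1,0,0,0,0],[-0.2,2.4,0,0,0,0],[-0.3,2.7,0,0,0,0],[-0.37,3,0,0,0,0]]}}

```text
clock: 7.9
ee_pos: [0.5699, 0.0354, 0.1847]
ee_rot: [0.2, -3.135, -0.0]
force: [0.3, -0.3, -5.0]
finger_gap: 0.0155
grip_force: 39.9
```

Request:
{"op": "step_arm", "data": {"steps": [[0,0.3,0,0,0,0],[0,0.6,0,0,0,0],[0,0.9,0,0,0,0],[0,1.2,0,0,0,0],[0,1.5,0,0,0,0],[0,1.8,0,0,0,0],[0,2.1,0,0,0,0],[0,2.4,0,0,0,0],[0,2.7,0,0,0,0],[0,2.9,0,0,0,0]]}}

```text
clock: 9.15
ee_pos: [0.5703, 0.1515, 0.1847]
ee_rot: [-0.2, 3.135, 0.0]
force: [0.1, 0.4, -4.2]
finger_gap: 0.0159
grip_force: 39.9
```

Request:
{"op": "step_arm", "data": {"steps": [[0,0.17,0,0,0,0],[0,0.3,0,0,0,0],[0,0.38,0,0,0,0],[0,0.38,0,0,0,0]]}}

```text
clock: 9.65
ee_pos: [0.5703, 0.1659, 0.1847]
ee_rot: [-0.2, 3.135, -0.0]
force: [-1.3, 0.2, -5.1]
finger_gap: 0.0158
grip_force: 39.9
```

```bash
python3 - <<'E'
from h import *
s=status.state();print(s['clock'],s['ee_pos'],s['ee_rot'],s['wrist_torque'],s['force'],s['grip_force'])
cv2.imwrite('pics/a1.png',cv2.resize(np.hstack([capture('side')[80:300,120:340],capture('wrist')[40:260,140:380]])[:,:,::-1],None,fx=1.7,fy=1.7))
E
```

```text
9.65 [0.57031157 0.16585138 0.18468512] [-1.99871420e-01  3.13522683e+00 -1.55818497e-04] [ 0.00427433  0.04598639 -0.02848661] [-1.33248299  0.21127292 -5.12455337] 39.916526433080435
```

View pics/a1.png

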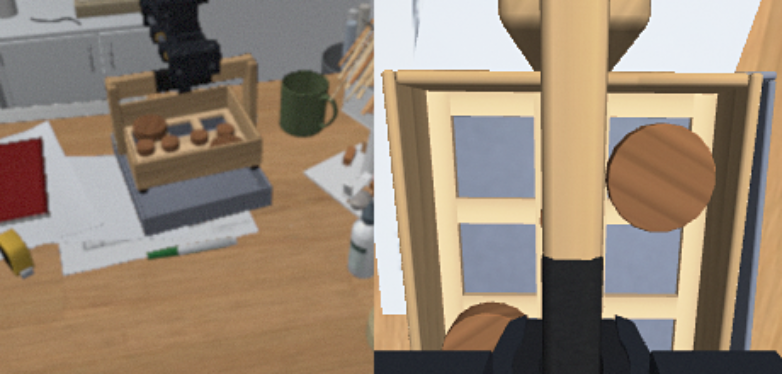

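The sieve is level and about 60 mm up over the tray, with its load in place. I'll start shaking.

Request:
{"op": "step_arm", "data": {"steps": [[-0.08,0.65,0,0,0,0],[0.08,-0.65,0,0,0,0],[-0.08,0.65,0,0,0,0],[0.08,-0.65,0,0,0,0],[-0.08,0.65,0,0,0,0],[0.08,-0.65,0,0,0,0],[-0.08,0.65,0,0,0,0],[0,0,0,0,0,0],[0,0,0,0,0,0]]}}

```text
clock: 10.88
ee_pos: [0.5705, 0.1648, 0.1849]
ee_rot: [-0.198, 3.135, -0.001]
force: [-0.0, -0.6, -4.0]
finger_gap: 0.0156
grip_force: 40.0
```

```bash
python3 - <<'E'
from h import *
s=status.state();print(s['clock'],s['ee_pos'],s['ee_rot'],s['wrist_torque'],s['force'],s['grip_force'])
cv2.imwrite('pics/a2.png',cv2.resize(np.hstack([capture('side')[80:300,120:340],capture('wrist')[40:260,140:380]])[:,:,::-1],None,fx=1.7,fy=1.7))
E
```

```text
10.875 [0.57054193 0.16477089 0.18489832] [-1.98119928e-01  3.13502192e+00 -1.06089713e-03] [ 0.05058369 -0.00623375 -0.00561006] [-1.38658733e-06 -5.91206691e-01 -3.96173504e+00] 39.97257894370705
```

View pics/a2.png

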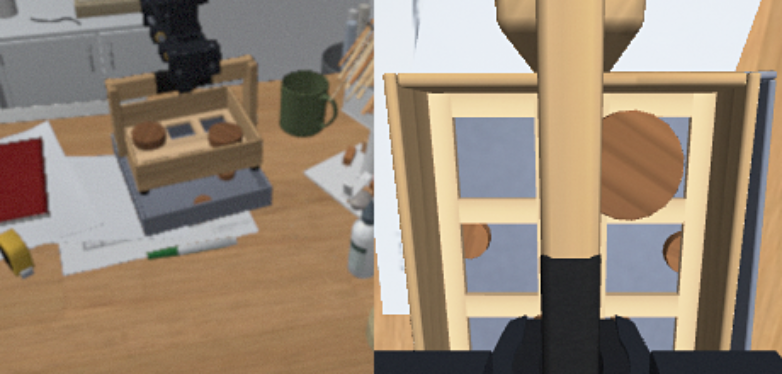

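Most or all of the discs have dropped: two show in the tray in the wrist view, and none are visible on the sieve floor. I'll check from the top camera and a closer side crop.

```bash
python3 - <<'E'
from h import *
a=capture('top')[120:260,130:270];b=capture('side')[120:230,170:280]
cv2.imwrite('pics/a3.png',np.hstack([cv2.resize(a,(400,400),interpolation=2),cv2.resize(b,(400,400),interpolation=2)])[:,:,::-1])
E
```

```text
(no output)
```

View pics/a3.png

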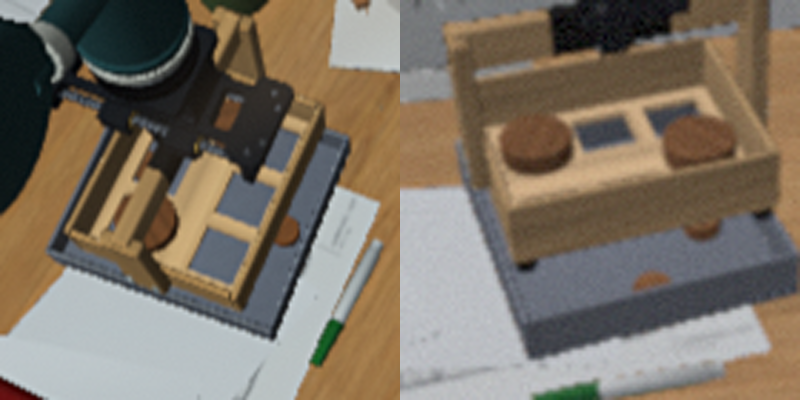

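The middle strip is clear in both views. A few more strokes will cover anything hidden behind the large discs before I carry the sieve back.

Request:
{"op": "step_arm", "data": {"steps": [[-0.08,0.6,0,0,0,0],[0.08,-0.6,0,0,0,0],[-0.08,0.6,0,0,0,0],[0.08,-0.6,0,0,0,0],[-0.08,0.6,0,0,0,0],[0,0,0,0,0,0],[0,0,0,0,0,0]]}}

```text
clock: 11.95
ee_pos: [0.5703, 0.1654, 0.1847]
ee_rot: [0.199, -3.135, 0.001]
force: [-0.7, 0.8, -3.8]
finger_gap: 0.016
grip_force: 40.0
```

Request:
{"op": "step_arm", "data": {"steps": [[0,-0.1,0,0,0,0],[0,-0.3,0,0,0,0],[0,-0.6,0,0,0,0],[0,-0.9,0,0,0,0],[0,-1.2,0,0,0,0],[0,-1.5,0,0,0,0],[0,-1.8,0,0,0,0],[0,-2.1,0,0,0,0],[0,-2.4,0,0,0,0],[0,-2.7,0,0,0,0]]}}

```text
clock: 13.2
ee_pos: [0.5703, 0.057, 0.1847]
ee_rot: [-0.2, 3.135, 0.0]
force: [0.3, 0.6, -5.0]
finger_gap: 0.0156
grip_force: 40.0
```

Request:
{"op": "step_arm", "data": {"steps": [[0,-0.3,0,0,0,0],[0,-0.6,0,0,0,0],[0,-0.9,0,0,0,0],[0,-1.2,0,0,0,0],[0,-1.5,0,0,0,0],[0,-1.8,0,0,0,0],[0,-2.1,0,0,0,0],[0,-2.4,0,0,0,0],[0,-2.7,0,0,0,0],[0,-3,0,0,0,0]]}}

```text
clock: 14.45
ee_pos: [0.5703, -0.063, 0.1847]
ee_rot: [-0.2, 3.135, -0.0]
force: [0.8, -0.9, -4.3]
finger_gap: 0.0155
grip_force: 40.0
```

Request:
{"op": "step_arm", "data": {"steps": [[0,-0.3,0,0,0,0],[0,-0.6,0,0,0,0],[0,-0.9,0,0,0,0],[0,-1.2,0,0,0,0],[0,-1.5,0,0,0,0],[0.1,-1.8,0,0,0,0],[0.2,-2.1,0,0,0,0],[0.3,-2.4,0,0,0,0],[0.3,-2.7,0,0,0,0],[0.3,-3,0,0,0,0]]}}

```text
clock: 15.7
ee_pos: [0.5822, -0.1829, 0.1846]
ee_rot: [0.2, -3.135, -0.0]
force: [-0.2, 0.7, -3.3]
finger_gap: 0.0157
grip_force: 40.0
```

```bash
python3 - <<'E'
from h import *
s=status.state();print(s['clock'],s['ee_pos'],s['ee_rot'],s['force'])
a=capture('top')[130:300,130:380];b=capture('side')[130:350,130:340]
cv2.imwrite('pics/a4.png',np.hstack([cv2.resize(a,(430,420),interpolation=2),cv2.resize(b,(370,420),interpolation=2)])[:,:,::-1])
E
```

```text
15.7 [ 0.58222898 -0.18294     0.18457374] [ 1.99820971e-01 -3.13491579e+00 -1.96804777e-04] [-0.20318345  0.6612804  -3.29092504]
```

View pics/a4.png

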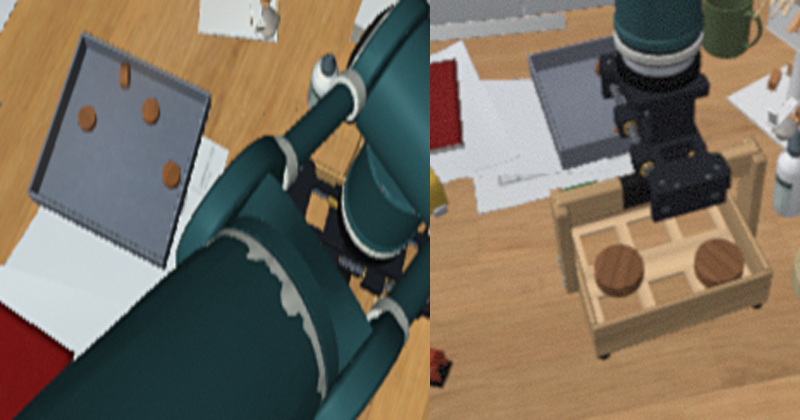

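All four discs are in the tray, one of them standing on edge near (125,73), and both large discs are in the sieve. I'll set it down.

Request:
{"op": "step_arm", "data": {"steps": [[0,-0.3,0,0,0,0],[0,-0.5,0,0,0,0],[0,-0.6,-0.2,0,0,0],[0,-0.6,-0.5,0,0,0],[0,-0.6,-0.8,0,0,0],[0,-0.6,-1.1,0,0,0],[0,-0.6,-1.3,0,0,0],[0,-0.6,-1.45,0,0,0],[0,-0.6,-1.55,0,0,0],[0,-0.6,-1.59,0,0,0]]}}

```text
clock: 17.05
ee_pos: [0.5826, -0.2058, 0.1234]
ee_rot: [-0.2, 3.135, 0.001]
force: [-7.7, 5.2, 11.5]
finger_gap: 0.0154
grip_force: 40.0
```

Request:
{"op": "step_arm", "data": {"steps": [[0,0,-0.02,0,0,0],[0,0,-0.02,0,0,0]]}}

```text
clock: 17.3
ee_pos: [0.5828, -0.206, 0.1234]
ee_rot: [-0.2, 3.134, -0.0]
force: [-5.7, 3.3, 9.6]
finger_gap: 0.0156
grip_force: 40.0
```

Request:
{"op": "step_arm", "data": {"steps": [[0,0,0,0,0,0],[0,0,0,0,0,0],[0,0,0,0,0,0],[0,0,0,0,0,0],[0,0,0,0,0,0],[0,0,0,0,0,0]], "gripper": -1}}

```text
clock: 18.05
ee_pos: [0.5823, -0.2062, 0.1202]
ee_rot: [0.2, -3.135, -0.0]
force: [0.3, -1.1, -0.3]
finger_gap: 0.0734
grip_force: 0.0
```

Request:
{"op": "step_arm", "data": {"steps": [[0,0,0.3,0,0,0],[0,0,0.8,0,0,0],[0,0,1.5,0,0,0],[0,0,2.2,0,0,0],[0,0,3,0,0,0],[0,0,4,0,0,0],[0,0,4,0,0,0]]}}

```text
clock: 18.92
ee_pos: [0.5849, -0.2072, 0.2871]
ee_rot: [-0.199, 3.126, -0.007]
force: [-0.3, -0.1, -0.2]
finger_gap: 0.0883
grip_force: 0.0
```

```bash
python3 - <<'E'
from h import *
s=status.state();print(s['clock'],s['ee_pos'],s['finger_gap'],s['force'])
t=capture('top');a=t[130:300,130:380];b=capture('side')[130:350,130:360]
cv2.imwrite('pics/a5.png',np.hstack([cv2.resize(a,(430,420),interpolation=2),cv2.resize(b,(370,420),interpolation=2)])[:,:,::-1])
t2=capture('top');print(np.abs(t.astype(int)-t2)[140:240,145:255].mean())
E
```

```text
18.925 [ 0.58485178 -0.20722605  0.2871173 ] 0.08825787111603184 [-0.34332944 -0.07138855 -0.20671538]
1.744878787878788
```

View pics/a5.png

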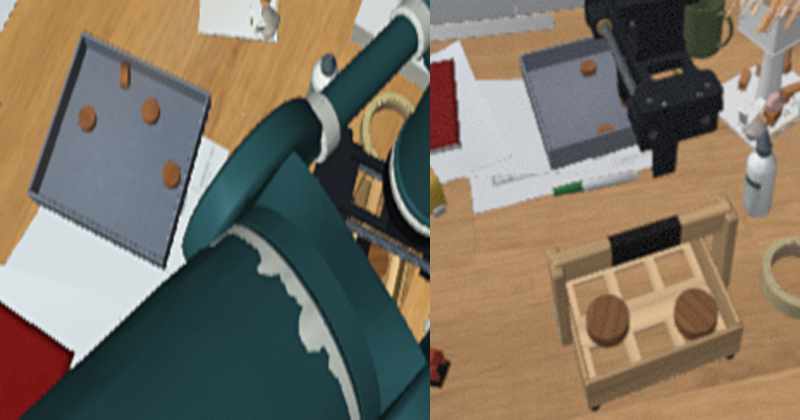

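The sieve stands flat with both large discs in it, and the gripper is clear. The four small discs are at rest in the tray; the one on edge hasn't moved since the last view. The marker and bottle are in place.

```bash
python3 -c "
from bench import ticket
print(ticket.sign_off())"
```

```text
the job is handed in; nothing more can be done
None
```

The job is handed in at about 19 s of the 72 s allowed, verdict not shown: all four small discs lie in the tray (one on edge but still), the sieve stands flat on the desk with both large discs in it, and the marker and glue bottle look undisturbed.

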